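# Power up the desk: rocker, dock key, selector key

## Robot

A 6-joint arm with a two-finger parallel gripper is mounted at the origin on the work surface. World frame = base frame: x ahead of the robot, y to its left, z up, the work surface at z = 0. Lengths are in m, angles in rad, forces in N, time in s.
With the tool pointing down it reaches from about 0.375 to 0.9 m from the base axis. Payload 3.1 kg.
Tool frame: the origin (TCP) lies between the finger pads; the fingertips stand 19 mm ahead of it and the grasp point (between the pads) is the TCP; z points along the fingers, y is the direction in which the jaws open and shut (so a half turn about z gives the same grasp; the last joint's range is limited). The gripper opens to 87 mm and grips with 3 to 60 N. Pads are 19 mm wide; open, the fingers measure 117 mm over their backs; the gripper's body (75 mm by 190 mm) begins 51 mm behind the grasp point.
Start: joints at [1.002, 0.527, 1.433, -0, 1.181, -0.178], TCP at [0.238, 0.578, 0.242] pointing down, gripper open.
Joint ranges: [-3.08, 3.08], [-0.75, 2.2], [0.22, 2.44], [-1.43, 4.57], [0, 2.65], [-2.85, 2.85]. Speed limits (rad/s): [2.79, 2.79, 3.14, 3.14, 3.14, 3.14].

## Interface

Orientations are given as a unit quaternion [x, y, z, w].
In Python, from rig import robot gives the robot as it stands.
- The arm moves only by the tool apply_moves, never from a script. Its argument "series" is a list of rows, each a list of 7 numbers: the shift along the tool's x, y, z in cm, then the turn, a rotation vector about the tool's x, y, z in degrees, then the opening, from 0 (shut) to 1 (fully open). In form: [[dx, dy, dz, rx, ry, rz, grip], ...]. A call has 1 to 5 rows; each row is the pose to reach, as a shift and turn from the pose commanded when the call began, along the tool's axes at that moment; what a row does not reach only later rows make up. A row lasts 1/12 s, in which the tool goes at most 41.7 mm and 7.16 degrees, less where a joint would pass 70% of its speed; a pose out of reach is approached as far as the arm can. A call with a gripper value outside its range is refused whole. The fingers move at their own pace and stop on an object; "newtons" is the grip in N (left out, the last holds). Time passes only in rows, so rows that repeat a pose let the fingers close. It gives the time, the measured TCP pose, the force and the opening at its end, in the units of the state.
- robot.get_obs(): the state, without advancing time (a new reading comes with each control period).
- robot.camera(name): name is "scene" or "top" or "wrist"; returns the picture (420x560x3 uint8, red, green, blue); there is no depth.
- robot.camera_params(name): a dict with "mtx" (3x3 intrinsics, pixels), "origin" and "rotation" of the camera in the world. Camera axes: x right, y down, z forward; pixel columns grow to the right and rows downward; lengths in m; the calibration is good to about 2 mm. A picture is of the moment at which its call begins: read the wrist's pose just before it. camera_params takes no time and is no camera call; for the wrist camera it gives the pose at the moment of the call.
- robot.hand_in(): hands the job in, once; it reports no verdict.
The state is a dict: "time": time; "q": joint angles; "joint_velocities": joint speeds; "joint_torque": joint torques, N m; "position": TCP position; "tool_rot": TCP orientation; "ft_force": force on the tool from outside, world axes, zero at the start; "moment": the same for the moment, N m; "grip_width": finger opening in m.
Only numpy, scipy, OpenCV 4.12 (cv2) and the standard library are available. Lean on these libraries where they do the work, as an engineer would, in place of code of your own. Each camera call takes 0.05 s, during which the arm holds its last target. There are 200 camera calls.

## Task

Bring the workstation up in the right order, only by pressing with the fingertips: press the raised end of the socket bar's rocker right down, then press the docking station's wide key fully in, then press the selector box's round key fully in. Do not press the selector's two square keys, do not pick up or shove the dock or the selector, and leave the mug, the stapler and the mouse where they are.

Things in the scene. Friction and masses are not known exactly. Their poses are not given: they have to be found in the camera images.
- socket_bar: White socket bar, 75 x 200 x 45 mm (x, y, z), fixed to the desk, with two grey socket faces and, towards its +y end, a black paddle rocker. Origin: centre of the underside; x points away from the robot at yaw 0, y along the bar, z up.
- rocker (a joint): Black rocker, 56 mm along the bar's y, 30 mm wide: two flat halves in a shallow V, hinged at the middle, 60 mm from the bar's centre towards +y, 52 mm above the desk. -0.18 rad is off: the +y half, nearer the bar's end, stands up, its tip 62 mm high. +0.18 is on: the +y half lies level, 52 mm high. Starts at -0.18 to -0.13; no spring, stays where left; about 2.5 N on the raised half moves it.
- rocker_press (a point): Middle of where to press the rocker: on the top face of its raised (+y) half, 20 mm out from the hinge line and 8 mm from the outer end; it moves with the rocker and sinks about 7 mm when pressed on. Its y axis runs outwards along that half of the rocker (with the rocker's tilt), x across it.
- dock: Docking station: loose, low aluminium box on rubber feet, 100 x 150 x 36 mm, about 0.8 kg, with one wide grey key on top. Origin: centre of the underside; x points away from the robot at yaw 0, z up.
- dock_key (a joint): The dock's wide oblong key. Slides straight down its box, from 0 (out, its top 10 mm above the casing) to 0.008 m (fully in, its top still 2 mm above the casing). No spring: about 2.5 N moves it and it stays where it is left, as a push latch.
- dock_key_top (a point): Centre of the top face of the dock's wide key (26 x 56 mm, long along the dock's y); 46 mm above the desk when out, 38 mm when in. Axes as the dock's.
- selector: Screen selector: loose black box on rubber feet, 90 x 165 x 38 mm, about 0.8 kg, with three off-white keys 48 mm apart in a row along its y: a square one at +y, a square one in the middle and a round one at -y. Origin: centre of the underside; x points away from the robot at yaw 0, z up.
- round_key (a joint): The selector's round key. Slides straight down its box, from 0 (out, its top 10 mm above the casing) to 0.008 m (fully in, its top still 2 mm above the casing). No spring: about 2.5 N moves it and it stays where it is left, as a push latch.
- round_key_top (a point): Centre of the top face of the round key (28 mm across); 48 mm above the desk when out, 40 mm when in. Axes as the selector's.
- square_key_a (a joint): The selector's square key at its +y end, 26 x 26 mm, to be left out. Slides straight down its box, from 0 (out, its top 10 mm above the casing) to 0.008 m (fully in, its top still 2 mm above the casing). No spring: about 2.5 N moves it and it stays where it is left, as a push latch.
- square_key_b (a joint): The selector's middle square key, 26 x 26 mm, its centre 48 mm from the round key's, to be left out. Slides straight down its box, from 0 (out, its top 10 mm above the casing) to 0.008 m (fully in, its top still 2 mm above the casing). No spring: about 2.5 N moves it and it stays where it is left, as a push latch.
- mug: White mug, loose, 80 mm across and 95 mm high, handle at its +y side, beyond the boxes. Origin: centre of the underside.
- stapler: Black stapler, loose, 140 x 36 mm and 55 mm high, beyond the boxes. Origin: centre of the underside.
- mouse: Black computer mouse, loose, 105 x 60 mm and 33 mm high, beyond the boxes. Origin: centre of the underside.
There are look-alikes about, which are no part of the job. What is shaped like the selector but green is not meant.

How it is judged:
By the outcome, as a careful person would: the job done as asked, in the order asked, and still so for the second after the job is handed in, with the robot touching nothing.
It also fails if it takes over 48 s, if anything falls off the work surface, if the arm or the gripper's body presses on something with over 40 N, if the wrist force passes 120 N, or if a joint passes its speed limit or range.

## Working session

There is one attempt and no reset: what is moved stays moved. The work goes in short steps, Python scripts to look and compute and a tool call to move; the robot and the scene stay as the last step left them, time stands still between calls to the robot, and variables do not carry over. Pictures are saved under pics/ and viewed, about 8 in all and at most 12, crops included, and the job is handed in when it is done.

Besides the shell and the picture viewer there is one more tool, called after ">>>" in YAML: its name, and indented under it one key for each argument. apply_moves: Moves the arm, as the interface text tells. Its arguments: {"type":"object","properties":{"series":{"type":"array"},"newtons":{"type":"number"}},"required":["series"]}

```bash
mkdir -p pics; ls
python3 - <<'E'
from rig import robot
import cv2,json
for n in ("top","scene"):
    im=robot.camera(n); cv2.imwrite(f"pics/{n}0.png",im[:,:,::-1])
    p=robot.camera_params(n); print(n,{k:(v.tolist() if hasattr(v,'tolist') else v) for k,v in p.items()})
o=robot.get_obs(); print(o)
E
```

```text
pics
top {'mtx': [[431.9028367275864, 0.0, 280.0232789614774], [0.0, 431.9028367275864, 208.7354187546667], [0.0, 0.0, 1.0]], 'origin': [0.40172004283614215, -0.08422058018296028, 1.2776974093064792], 'rotation': [-0.6984931492126016, 0.7124403014359918, -0.04820263276042805, 0.04703874560209329]}
scene {'mtx': [[522.929920164833, 0.0, 284.4353666420597], [0.0, 522.929920164833, 209.5159329557939], [0.0, 0.0, 1.0]], 'origin': [1.0592972189054966, 0.5287451026662068, 1.0899468248014728], 'rotation': [0.32163147267567976, 0.8912379269878757, -0.3037760740935485, -0.09984112424816828]}
{'time': 0.1, 'q': array([ 1.00147145e+00,  5.28337558e-01,  1.43376830e+00,  8.59475320e-06,
        1.18141315e+00, -1.78521539e-01]), 'joint_velocities': array([ 0.00066371, -0.00127985, -0.0040834 ,  0.00292241, -0.00102627,
       -0.00053959]), 'joint_torque': array([-7.92696119e-04, -4.40986812e+01, -1.77150017e+01,  6.34558685e-02,
        5.34499018e-02, -7.41232748e-05]), 'position': array([0.23772446, 0.57735179, 0.24069323]), 'tool_rot': array([ 1.94162088e-01,  9.80968988e-01, -8.95169807e-04, -3.55518938e-04]), 'ft_force': array([ 0.59930737, -0.40232228,  0.0161434 ]), 'moment': array([-0.000747  ,  0.01333851, -0.02874448]), 'grip_width': 0.08690693031614619}
```

View pics/top0.png

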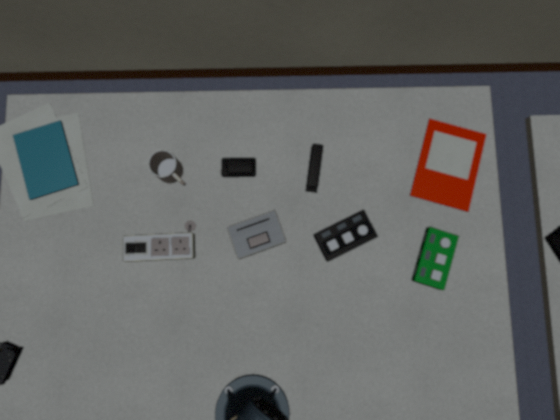

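View pics/scene0.png

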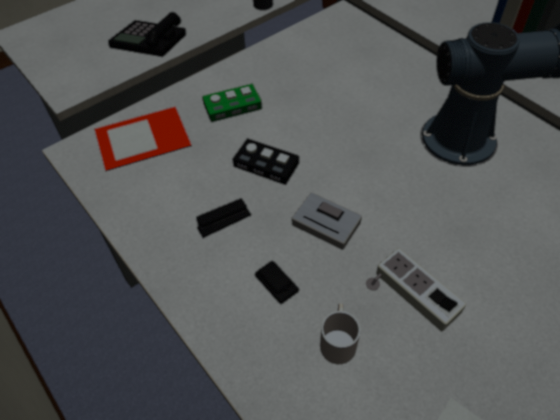

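Top view, candidates: the rocker is the black patch at (136,247) on the white bar. The dock's wide key is at (259,241). The black selector's round key is at (363,230), with its squares at (348,238) and (332,244). The green look-alike, with its round key at about (445,242), is rejected. In the scene view the same points are: rocker (443,299), dock key (330,210), round key (252,147).

```bash
cat > h.py <<'E'
import numpy as np,cv2
from scipy.spatial.transform import Rotation as R
def ray(p,uv):
    d=R.from_quat(p['rotation']).as_matrix()@np.linalg.solve(np.array(p['mtx']),[uv[0],uv[1],1.]) if np.size(p['rotation'])==4 else np.array(p['rotation'])@np.linalg.solve(np.array(p['mtx']),[uv[0],uv[1],1.])
    return np.array(p['origin']),d/np.linalg.norm(d)
def plane(p,uv,z):
    o,d=ray(p,uv); return o+d*(z-o[2])/d[2]
def tri(rs):
    A=sum(np.eye(3)-np.outer(d,d) for o,d in rs); b=sum((np.eye(3)-np.outer(d,d))@o for o,d in rs)
    x=np.linalg.solve(A,b); return x,[np.linalg.norm((np.eye(3)-np.outer(d,d))@(x-o)) for o,d in rs]
def blobs(mask,off=(0,0),amin=20):
    n,l,s,c=cv2.connectedComponentsWithStats(mask.astype(np.uint8))
    return [(c[i]+off,s[i,4],l==i) for i in range(1,n) if s[i,4]>=amin]
E
python3 - <<'E'
from rig import robot
from h import *
P={n:robot.camera_params(n) for n in("top","scene")}
I={n:cv2.imread(f"pics/{n}0.png") for n in P}
W={"top":dict(bar=(118,226,202,268),dock=(222,205,292,262),sel=(308,205,382,264)),"scene":dict(bar=(374,244,468,330),dock=(288,188,366,250),sel=(228,134,304,186))}
tiles=[]
for k in ("bar","dock","sel"):
    for n in P:
        x0,y0,x1,y1=W[n][k]; c=I[n][y0:y1,x0:x1]; tiles.append(cv2.resize(cv2.resize(c,None,fx=4,fy=4,interpolation=cv2.INTER_CUBIC),(376,int(376*c.shape[0]/c.shape[1]))) )
        g=cv2.cvtColor(c,cv2.COLOR_BGR2GRAY)
        m={"bar":g<60,"sel":g>150,"dock":g<0}[k]
        for b in blobs(m,(x0,y0),12): print(k,n,b[0].round(1),b[1],plane(P[n],b[0],.05).round(3))
H=[max(tiles[2*i].shape[0],tiles[2*i+1].shape[0]) for i in range(3)]
out=np.zeros((sum(H),760,3),np.uint8);y=0
for i in range(3):
    for j in range(2):
        t=tiles[2*i+j]; out[y:y+t.shape[0],j*380:j*380+376]=t
    y+=H[i]
s=min(1,600/out.shape[0]);cv2.imwrite("pics/crops.png",cv2.resize(out,None,fx=s,fy=s)); print(s,H)
E
```

```text
bar top [134.9 247.3] 172 [0.466 0.325 0.05 ]
bar scene [397.9 259.4] 17 [0.462 0.187 0.05 ]
bar scene [405.3 265.5] 15 [0.461 0.209 0.05 ]
bar scene [394.9 267.6] 17 [0.483 0.198 0.05 ]
bar scene [411.9 300.3] 626 [0.516 0.279 0.05 ]
bar scene [416.9 275.4] 17 [0.46  0.244 0.05 ]
bar scene [374.9 281.1] 15 [0.544 0.193 0.05 ]
bar scene [424.5 281.5] 14 [0.459 0.265 0.05 ]
bar scene [414.6 284.2] 17 [0.481 0.256 0.05 ]
bar scene [442.6 300. ] 318 [0.464 0.322 0.05 ]
0.6322444678609063 [344, 306, 299]
```

View pics/crops.png

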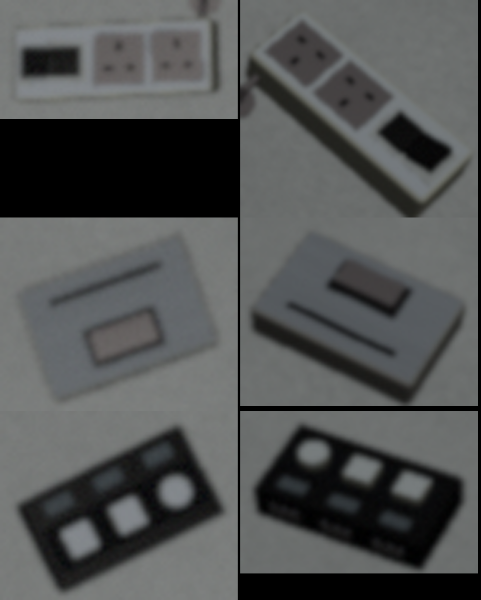

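The crop shows the bar with its rocker at the +y end, the dock with its warm-grey key on the robot side, and the black selector with its round key at the -y end. The choices hold. Next I triangulate the three points.

Run:
```python
from rig import robot
from h import *
P={n:robot.camera_params(n) for n in("top","scene")}
I={n:cv2.imread(f"pics/{n}0.png") for n in P}
W={"top":dict(dock=(232,222,285,254),sel=(318,215,374,254)),"scene":dict(dock=(312,196,350,226),sel=(236,136,298,170))}
got={}
for k in ("dock","sel"):
    for n in P:
        x0,y0,x1,y1=W[n][k]; c=I[n][y0:y1,x0:x1].astype(int); g=c.mean(2)
        d=c[...,2]-c[...,0]
        m=(g>115) if k=="sel" else (d>3)
        print(k,n,g.max(),d.min(),d.max())
        for b in blobs(m,(x0,y0),30):
            r=cv2.minAreaRect(np.argwhere(b[2])[:,::-1].astype(np.float32)); q=cv2.boxPoints(r)+[x0,y0]
            w=np.array([plane(P[n],a,.047)[:2] for a in q]); e=w[1]-w[0],w[2]-w[1]
            print('  ',b[0].round(1),b[1],plane(P[n],b[0],.047).round(3),[ (round(1e3*np.hypot(*v)),round(np.degrees(np.arctan2(v[1],v[0])))) for v in e])
            got.setdefault((k,n),[]).append(b[0])
def T(a,b): x,r=tri([ray(P["top"],a),ray(P["scene"],b)]); print(x.round(4),np.round(r,4))
T((134.9,247.3),(442.6,300.))
for k in("dock","sel"):
    a=sorted(got[k,"top"],key=lambda u:plane(P["top"],u,.047)[1]); b=sorted(got[k,"scene"],key=lambda u:plane(P["scene"],u,.047)[1])
    if len(a)==len(b):
        for u,v in zip(a,b): print(k,end=' ');T(u,v)
# bar outline, top
x0,y0,x1,y1=118,226,202,268
c=I["top"][y0:y1,x0:x1].mean(2); m=c>np.percentile(c,72)
b=max(blobs(m,(x0,y0)),key=lambda b:b[1]); q=cv2.boxPoints(cv2.minAreaRect(np.argwhere(b[2])[:,::-1].astype(np.float32)))+[x0,y0]
print(np.array([plane(P["top"],a,.045)[:2] for a in q]).round(3))
```

```text
dock top 126.33333333333333 -10 6
   [258.2 239.7] 138 [ 0.481 -0.024  0.047] [(53, -68), (23, -158)]
dock scene 114.66666666666667 -9 3
sel top 136.33333333333334 -11 5
   [327.6 219.5] 228 [ 0.535 -0.224  0.047] [(83, -91), (40, 178)]
   [362.3 229.6] 51 [ 0.504 -0.322  0.047] [(20, -91), (20, 177)]
   [347.4 237. ] 61 [ 0.483 -0.278  0.047] [(22, -65), (22, -156)]
   [332.5 244.5] 64 [ 0.463 -0.235  0.047] [(22, -65), (21, -155)]
   [364.5 249. ] 182 [ 0.448 -0.325  0.047] [(71, -91), (34, 177)]
sel scene 122.66666666666667 -9 3
   [266.5 152.1] 30 [ 0.482 -0.281  0.047] [(19, 140), (15, 52)]
   [282.4 157.5] 31 [ 0.462 -0.238  0.047] [(16, -143), (19, 115)]
[0.4662 0.3233 0.055 ] [0.0007 0.0007]Traceback (most recent call last):
  File "<stdin>", line 21, in <module>
KeyError: ('dock', 'scene')
```

The heights and positions agree with the text: rocker hinge at (0.466, 0.323, 0.055), dock key at about (0.481, -0.024), and round key at about (0.504, -0.322). I'm moving above the rocker with the gripper closing and the jaws across the bar.

>>> apply_moves:
  series:
    - [-30,-13,6,0,0,67,0]
    - [-30,-13,6,0,0,67,0]
    - [-30,-13,6,0,0,67,0]
    - [-30,-13,6,0,0,67,0]
    - [-30,-13,6,0,0,67,0]
  newtons: 20

```text
time: 0.52
position: [0.3814, 0.4294, 0.2033]
tool_rot: [0.489, 0.872, -0.0, -0.0]
ft_force: [0.5, 0.4, -0.1]
grip_width: 0.0615
```

```bash
cat >> h.py <<'E'
def go(o,tgt,ang):
    "tool-frame shift (cm) and turn (deg) to put TCP at tgt, pointing down, jaw direction at ang deg"
    M=R.from_quat(o['tool_rot']); a=np.radians(ang)
    y=np.array([np.cos(a),np.sin(a),0]); z=np.array([0,0,-1.])
    G=R.from_matrix(np.c_[np.cross(y,z),y,z])
    print('shift',(M.inv().apply(np.array(tgt)-o['position'])*100).round(2),'turn',np.degrees((M.inv()*G).as_rotvec()).round(1))
def st(o): print('t',o['time'],'p',o['position'].round(4),'F',o['ft_force'].round(1),'w',round(o['grip_width'],4))
E
python3 - <<'E'
from rig import robot
from h import *
o=robot.get_obs(); st(o); go(o,[.466,.344,.18],0)
E
```

```text
t 0.5167 p [0.3814 0.4294 0.2033] F [ 0.5  0.4 -0.1] w 0.0615
shift [-11.7    2.75   2.33] turn [-0.   0.  31.5]
```

>>> apply_moves:
  series:
    - [-11.7,2.75,2.3,0,0,31.5,0]
    - [-11.7,2.75,2.3,0,0,31.5,0]
    - [-11.7,2.75,2.3,0,0,31.5,0]
    - [-11.7,2.75,2.3,0,0,31.5,0]
    - [-11.7,2.75,2.3,0,0,31.5,0]

```text
time: 0.93
position: [0.4676, 0.3435, 0.1799]
tool_rot: [0.709, 0.705, -0.001, -0.0]
ft_force: [-1.0, 0.1, 0.4]
grip_width: 0.0284
```

Run:
```python
from rig import robot
from h import *
import pickle
p=robot.camera_params("wrist"); im=robot.camera("wrist"); cv2.imwrite("pics/w1.png",im[:,:,::-1]); pickle.dump(p,open("w1.pkl","wb"))
o=robot.get_obs(); st(o); go(o,[.466,.344,.18],0); print(p)
```

```text
t 0.9833 p [0.4667 0.3444 0.1801] F [ 0.4 -0.1 -0.1] w 0.0242
shift [-0.04 -0.07  0.01] turn [-0.1  0.  -0.1]
{'mtx': array([[357.75243041,   0.        , 277.51850463],
       [  0.        , 357.75243041, 209.61502483],
       [  0.        ,   0.        ,   1.        ]]), 'origin': array([0.46901334, 0.42442944, 0.32272327]), 'rotation': array([ 0.98876719, -0.00207629, -0.00129534,  0.1494438 ])}
```

View pics/w1.png

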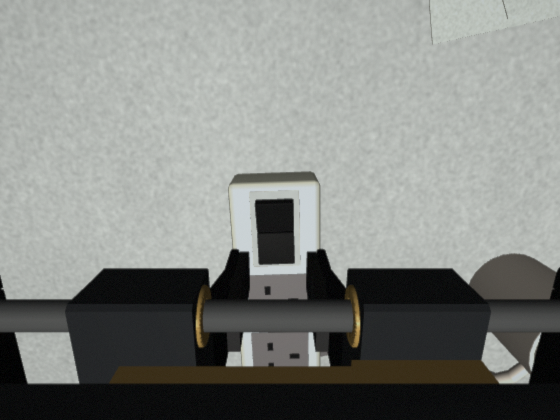

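The wrist view shows the rocker clearly: outer end at row 199, hinge line at about row 233, centre column about 275, and the +y half lies at the top.

Run:
```python
from h import *
import pickle
p=pickle.load(open("w1.pkl","rb")); g=cv2.imread("pics/w1.png").mean(2)
x0,y0,x1,y1=250,195,302,270
b=max(blobs(g[y0:y1,x0:x1]<60,(x0,y0)),key=lambda b:b[1]); r=cv2.minAreaRect(np.argwhere(b[2])[:,::-1].astype(np.float32)); q=cv2.boxPoints(r)+[x0,y0]
print(b[0],b[1],q.round(1).tolist())
for a in q: print(a.round(1),plane(p,a,.062 if a[1]<230 else .052).round(4))
print('hinge',plane(p,(275.5,233),.052))
top=pickle.loads(pickle.dumps(p))
from rig import robot
t=robot.camera_params("top"); print(tri([ray(p,b[0]),ray(t,(134.9,247.3))]))
```

```text
[274.89764808 230.77003484] 2296 [[254.8, 199.8], [292.0, 198.8], [293.7, 262.6], [256.6, 263.6]]
[254.8 199.8] [0.451  0.3516 0.062 ]
[292.  198.8] [0.4791 0.3523 0.062 ]
[293.7 262.6] [0.4814 0.2946 0.052 ]
[256.6 263.6] [0.4505 0.2938 0.052 ]
hinge [0.46639075 0.32089938 0.052     ]
(array([0.46586924, 0.32387212, 0.05477322]), [np.float64(7.93947571069343e-05), np.float64(7.939475710689141e-05)])
```

>>> apply_moves:
  series:
    - [0.2,-0.1,4,0,0,0,0]
    - [0.2,-0.1,8,0,0,0,0]
    - [0.2,-0.1,9.6,0,0,0,0]
    - [0.2,-0.1,9.6,0,0,0,0]
    - [0.2,-0.1,9.6,0,0,0,0]

```text
time: 1.4
position: [0.4641, 0.348, 0.0841]
tool_rot: [0.705, 0.709, -0.001, -0.0]
ft_force: [0.6, 0.1, 0.9]
grip_width: 0.0013
```

>>> apply_moves:
  series:
    - [0,0,0.4,0,0,0,0]
    - [0,0,0.7,0,0,0,0]
    - [0,0,1.0,0,0,0,0]
    - [0,0,1.2,0,0,0,0]
    - [0,0,1.2,0,0,0,0]

```text
time: 1.82
position: [0.4657, 0.3486, 0.0737]
tool_rot: [0.705, 0.709, 0.001, 0.0]
ft_force: [-0.0, 1.2, 2.3]
grip_width: 0.0001
```

The tool's x points to +y here, so the tip is 6 mm too far out. I'll lift, shift back and then press.

>>> apply_moves:
  series:
    - [0,0,-1,0,0,0,0]
    - [-0.6,0,-1,0,0,0,0]
    - [-0.6,0,-0.5,0,0,0,0]
    - [-0.6,0,0,0,0,0,0]
    - [-0.6,0,0.2,0,0,0,0]

```text
time: 2.23
position: [0.4651, 0.3416, 0.0711]
tool_rot: [0.705, 0.709, -0.0, 0.0]
ft_force: [-2.5, -2.4, 23.3]
grip_width: 0.0007
```

>>> apply_moves:
  series:
    - [0,0,0.2,0,0,0,0]
    - [0,0,0.3,0,0,0,0]
    - [0,0,0.3,0,0,0,0]

```text
time: 2.48
position: [0.465, 0.3416, 0.071]
tool_rot: [0.705, 0.709, 0.0, 0.0]
ft_force: [-5.0, -3.5, 24.7]
grip_width: 0.0004
```

It stopped hard at tip height 0.052, which is level, as expected. I'll lift and check with the wrist camera.

>>> apply_moves:
  series:
    - [0,0,-3,0,0,0,0]
    - [0,0,-7,0,0,0,0]
    - [0,0,-11,0,0,0,0]
    - [0,0,-11,0,0,0,0]

```text
time: 2.82
position: [0.4689, 0.344, 0.1847]
tool_rot: [0.705, 0.709, 0.006, 0.002]
ft_force: [0.4, -0.1, -0.0]
grip_width: 0.0009
```

Run:
```python
from rig import robot
from h import *
p=robot.camera_params("wrist"); im=robot.camera("wrist"); c=im[150:290,200:350,::-1]
cv2.imwrite("pics/w2.png",cv2.resize(c,None,fx=4,fy=4))
o=robot.get_obs(); st(o); go(o,[.481,-.024,.18],22)
g=im.mean(2); x0,y0,x1,y1=250,195,302,275
b=max(blobs(g[y0:y1,x0:x1]<60,(x0,y0)),key=lambda b:b[1]); q=cv2.boxPoints(cv2.minAreaRect(np.argwhere(b[2])[:,::-1].astype(np.float32)))+[x0,y0]
for a in q: print(a.round(1),plane(p,a,.052 if a[1]<230 else .062).round(4),plane(p,a,.062 if a[1]<230 else .052).round(4))
```

```text
t 2.8667 p [0.4674 0.3432 0.1817] F [0.9 0.5 0.3] w 0.0003
shift [-36.73   1.16   0.04] turn [  0.5  -0.1 -21.7]
[250. 198.] [0.4493 0.3502 0.052 ] [0.45   0.3529 0.062 ]
[301. 198.] [0.49   0.3503 0.052 ] [0.4892 0.353  0.062 ]
[301. 274.] [0.4908 0.2883 0.062 ] [0.4917 0.2832 0.052 ]
[250. 274.] [0.4489 0.2884 0.062 ] [0.4482 0.2833 0.052 ]
```

View pics/w2.png

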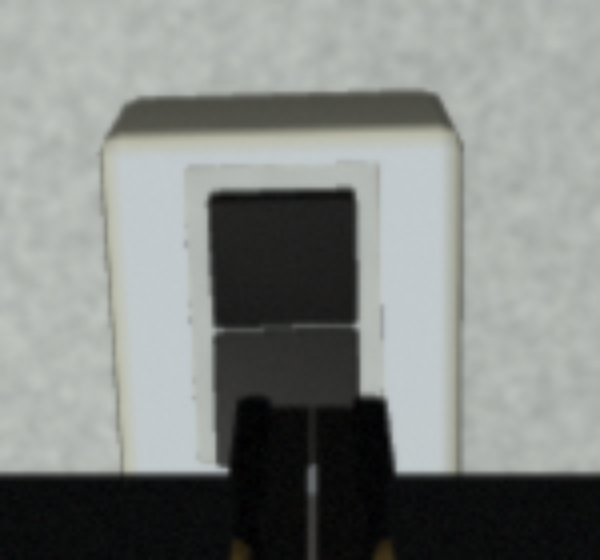

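The -y half now stands tilted up and the +y half lies flat, so the rocker is on. Next is the dock.

>>> apply_moves:
  series:
    - [-4,0.1,0,0,0,-3,0]
    - [-8,0.3,0,0,0,-7,0]
    - [-12,0.4,0,0,0,-11,0]
    - [-16,0.5,0,0,0,-15,0]
    - [-20,0.6,0,0,0,-18,0]

```text
time: 3.28
position: [0.4703, 0.1403, 0.1763]
tool_rot: [0.584, 0.812, -0.001, -0.001]
ft_force: [-0.0, -0.3, 0.2]
grip_width: 0.0002
```

Run:
```python
from rig import robot
from h import *
o=robot.get_obs(); st(o); go(o,[.481,-.024,.18],22)
```

```text
t 3.2833 p [0.4703 0.1403 0.1763] F [-0.  -0.3  0.2] w 0.0002
shift [-15.92  -4.21  -0.37] turn [-0.2 -0.1 -3.5]
```

>>> apply_moves:
  series:
    - [-4,-1,-0.3,0,0,-3.5,0]
    - [-8,-2,-0.3,0,0,-3.5,0]
    - [-12,-3,-0.3,0,0,-3.5,0]
    - [-15.9,-4.2,-0.3,0,0,-3.5,0]
    - [-15.9,-4.2,-0.3,0,0,-3.5,0]

```text
time: 3.7
position: [0.4827, -0.0289, 0.1796]
tool_rot: [0.564, 0.826, -0.001, 0.001]
ft_force: [0.5, -0.0, -0.1]
grip_width: 0.0008
```

Run:
```python
from rig import robot
from h import *
import pickle
robot.camera("wrist")
p=robot.camera_params("wrist"); im=robot.camera("wrist"); cv2.imwrite("pics/w3.png",im[:,:,::-1]); pickle.dump(p,open("w3.pkl","wb"))
o=robot.get_obs(); st(o)
```

```text
t 3.8 p [ 0.481  -0.0236  0.1795] F [-0.2 -0.3 -0.1] w 0.0003
```

View pics/w3.png

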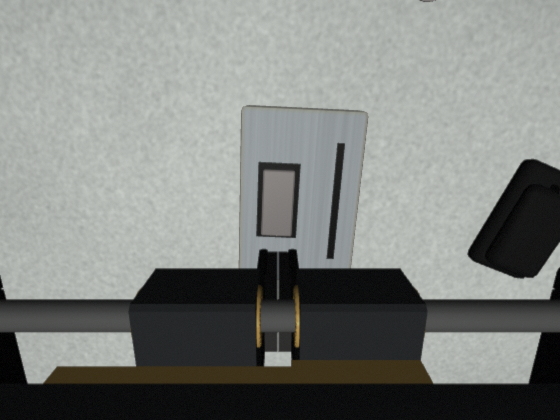

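The key is seen at corners (264,168), (295,168), (292,236) and (262,235), with its centre near (278,202). The stem slot lies to its right, away from the robot.

Run:
```python
from rig import robot
from h import *
import pickle
p=pickle.load(open("w3.pkl","rb")); g=cv2.imread("pics/w3.png").mean(2)
x0,y0,x1,y1=254,158,304,244
b=[b for b in blobs(g[y0:y1,x0:x1]>80,(x0,y0),200) if b[2][45,24]][0]
q=cv2.boxPoints(cv2.minAreaRect(np.argwhere(b[2])[:,::-1].astype(np.float32)))+[x0,y0]; c=q.mean(0)
w=np.array([plane(p,a,.046)[:2] for a in q]); print(b[0],c,b[1],w.round(4).tolist(),plane(p,c,.046).round(4))
e=[w[1]-w[0],w[2]-w[1]]; print([(np.hypot(*v).round(4),np.degrees(np.arctan2(v[1],v[0])).round(1)) for v in e])
print(tri([ray(p,c),ray(robot.camera_params("top"),(258.4,240.))]))
o=robot.get_obs(); go(o,[*plane(p,c,.046)[:2],.069],20)
```

```text
[277.23736373 202.24132805] [277.47784424 202.57607317] 2018 [[0.4785, -0.0552], [0.4611, -0.0034], [0.4843, 0.0047], [0.503, -0.0467]] [ 0.4815 -0.0245  0.046 ]
[(np.float64(0.0547), np.float64(108.6)), (np.float64(0.0245), np.float64(19.2))]
(array([ 0.4807245 , -0.02445055,  0.04630406]), [np.float64(0.0006991801600178305), np.float64(0.0006991801600178469)])
shift [-0.12  0.04 11.05] turn [-0.2 -0.1  1.5]
```

>>> apply_moves:
  series:
    - [-0.1,0,4,0,0,1.5,0]
    - [-0.1,0,8,0,0,1.5,0]
    - [-0.1,0,10.5,0,0,1.5,0]
    - [-0.1,0,10.9,0,0,1.5,0]
    - [-0.1,0,10.9,0,0,1.5,0]

```text
time: 4.22
position: [0.4803, -0.0211, 0.0701]
tool_rot: [0.571, 0.821, -0.001, -0.003]
ft_force: [-0.6, -0.0, -0.1]
grip_width: 0.0007
```

>>> apply_moves:
  series:
    - [0,0,0.4,0,0,0,0]
    - [0,0,0.7,0,0,0,0]
    - [0,0,1.0,0,0,0,0]
    - [0,0,1.2,0,0,0,0]
    - [0,0,1.3,0,0,0,0]

```text
time: 4.63
position: [0.4832, -0.0231, 0.0598]
tool_rot: [0.571, 0.821, 0.001, 0.001]
ft_force: [1.1, 0.4, 3.0]
grip_width: 0.0003
```

>>> apply_moves:
  series:
    - [0,0,0.2,0,0,0,0]
    - [0,0,0.3,0,0,0,0]
    - [0,0,0.3,0,0,0,0]

```text
time: 4.88
position: [0.4832, -0.0232, 0.0573]
tool_rot: [0.572, 0.821, 0.0, 0.001]
ft_force: [-0.2, 1.0, 12.8]
grip_width: 0.0006
```

>>> apply_moves:
  series:
    - [0,0,0.1,0,0,0,0]
    - [0,0,0.2,0,0,0,0]
    - [0,0,0.2,0,0,0,0]

```text
time: 5.13
position: [0.4832, -0.0232, 0.0571]
tool_rot: [0.571, 0.821, 0.001, 0.002]
ft_force: [-3.8, 3.5, 29.5]
grip_width: 0.0004
```

>>> apply_moves:
  series:
    - [0,0,-3,0,0,0,0]
    - [0,0,-7,0,0,0,0]
    - [0,0,-11,0,0,0,0]
    - [0,0,-12.5,0,0,0,0]
    - [0,0,-12.5,0,0,0,0]

```text
time: 5.55
position: [0.4848, -0.0239, 0.1828]
tool_rot: [0.571, 0.821, 0.001, 0.004]
ft_force: [0.5, -1.3, 0.6]
grip_width: 0.0003
```

Run:
```python
from rig import robot
from h import *
p=robot.camera_params("wrist"); im=robot.camera("wrist"); cv2.imwrite("pics/w4.png",cv2.resize(im[95:280,210:390,::-1],None,fx=3,fy=3))
o=robot.get_obs(); st(o); go(o,[.504,-.322,.18],25)
g=im.mean(2)
for r in (180,200,220): print(g[r,240:310:2].astype(int))
```

```text
t 5.6 p [ 0.4833 -0.0236  0.1807] F [ 0.   0.2 -1.2] w 0.0003
shift [-28.7   -8.41   0.13] turn [ 0.2  0.2 -4.7]
[153 154 156 156 157 154  66  36  39 112 132 131 131 130 131 131 130 130
 130 130 130 130 129 113  44  33  53 150 158 156 152 152 155 156 150]
[153 152 157 156 156 151  55  31  44 115 126 126 126 126 126 127 127 125
 126 125 125 124 126  89  33  32 115 153 158 154 150 153 156 150 151]
[151 154 155 153 153 149  50  30  43 116 121 120 122 120 121 121 121 121
 120 121 121 120 121  54  27  39 146 154 157 150 150 152 153 152 150]
```

View pics/w4.png

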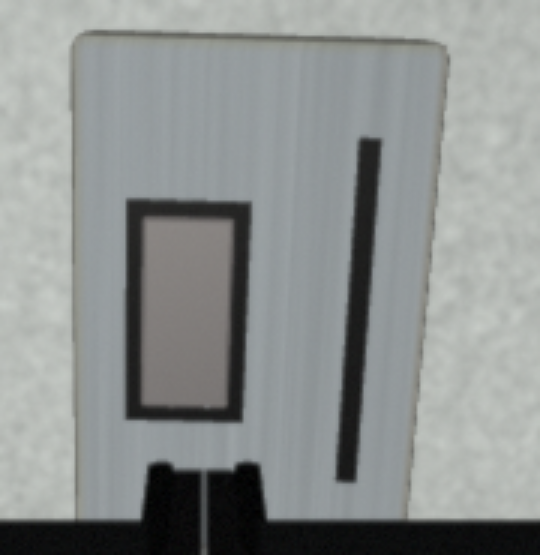

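The key now sits evenly within its frame, and it came to a hard stop at tip height 0.038, so it is fully in. Next is the selector.

>>> apply_moves:
  series:
    - [-4,-1,0,0,0,-1,0]
    - [-8,-2.3,0,0,0,-2,0]
    - [-12,-3.5,0,0,0,-3,0]
    - [-16,-4.7,0,0,0,-4,0]
    - [-20,-5.8,0,0,0,-4.7,0]

```text
time: 6.02
position: [0.4956, -0.2315, 0.1766]
tool_rot: [0.537, 0.844, 0.0, -0.002]
ft_force: [0.5, -0.2, 0.2]
grip_width: 0.0004
```

Run:
```python
from rig import robot
from h import *
o=robot.get_obs(); st(o); go(o,[.504,-.322,.18],25)
```

```text
t 6.0167 p [ 0.4956 -0.2315  0.1766] F [ 0.5 -0.2  0.2] w 0.0004
shift [-8.55 -3.07 -0.37] turn [-0.1 -0.2  0. ]
```

>>> apply_moves:
  series:
    - [-4,-1.5,-0.3,0,0,0,0]
    - [-8,-2.9,-0.3,0,0,0,0]
    - [-8.6,-3.1,-0.3,0,0,0,0]
    - [-8.6,-3.1,-0.3,0,0,0,0]

```text
time: 6.35
position: [0.5047, -0.3246, 0.1795]
tool_rot: [0.539, 0.842, -0.0, -0.001]
ft_force: [0.4, 0.5, 0.6]
grip_width: 0.0002
```

Run:
```python
from rig import robot
from h import *
import pickle
robot.camera("wrist")
p=robot.camera_params("wrist"); im=robot.camera("wrist"); cv2.imwrite("pics/w5.png",im[:,:,::-1]); pickle.dump(p,open("w5.pkl","wb"))
o=robot.get_obs(); st(o)
```

```text
t 6.45 p [ 0.504  -0.3199  0.1797] F [-0.1  1.1 -1. ] w 0.0008
```

View pics/w5.png

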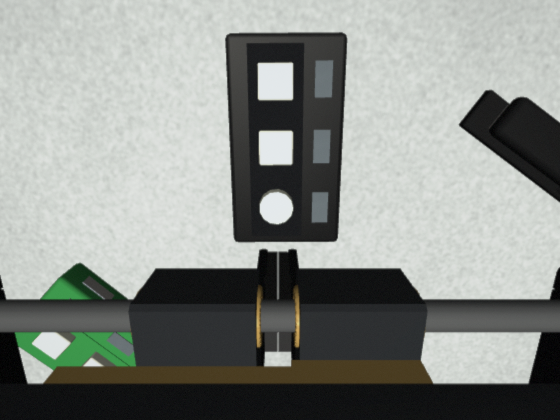

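The black selector's round key is at (276,207), nearest the fingers, with its squares at (276,148) and (275,81). The green box is off to the side at lower left.

Run:
```python
from rig import robot
from h import *
import pickle
p=pickle.load(open("w5.pkl","rb")); g=cv2.imread("pics/w5.png").mean(2); t=robot.camera_params("top")
x0,y0,x1,y1=248,50,304,235
for b,tp in zip(sorted(blobs(g[y0:y1,x0:x1]>150,(x0,y0),200),key=lambda b:b[0][1]),[(332.5,244.5),(347.4,237.),(362.3,229.6)]):
    print(b[0].round(1),b[1],plane(p,b[0],.048).round(4),*[np.round(a,4) for a in tri([ray(p,b[0]),ray(t,tp)])])
c=plane(p,b[0],.048); o=robot.get_obs(); go(o,[*c[:2],.071],25)
```

```text
[275.  81.] 1293 [ 0.4633 -0.2372  0.048 ] [ 0.4633 -0.2366  0.036 ] [0.0004 0.0004]
[275.4 147.3] 1134 [ 0.4835 -0.2804  0.048 ] [ 0.4858 -0.2849  0.0065] [0.0005 0.0005]
[275.9 207.6] 843 [ 0.5039 -0.3237  0.048 ] [ 0.5014 -0.3171  0.072 ] [0.0004 0.0004]
shift [-0.4  -0.15 10.87] turn [-0.1 -0.3 -0.1]
```

The three-key spacing at z=0.048 comes out at 47.7 and 47.9 mm against the stated 48, which confirms the height. The top/wrist baseline here is too short for a good z, so I set that aside. Pressing at (0.504, -0.323).

>>> apply_moves:
  series:
    - [-0.4,-0.1,4,0,0,0,0]
    - [-0.4,-0.1,8,0,0,0,0]
    - [-0.4,-0.1,10.4,0,0,0,0]
    - [-0.4,-0.1,10.7,0,0,0,0]
    - [-0.4,-0.1,10.7,0,0,0,0]

```text
time: 6.87
position: [0.505, -0.3222, 0.073]
tool_rot: [0.536, 0.844, 0.001, -0.003]
ft_force: [-0.1, -0.3, 0.4]
grip_width: 0.0003
```

>>> apply_moves:
  series:
    - [0,0,0.4,0,0,0,0]
    - [0,0,0.7,0,0,0,0]
    - [0,0,1.0,0,0,0,0]
    - [0,0,1.2,0,0,0,0]
    - [0,0,1.4,0,0,0,0]

```text
time: 7.28
position: [0.5074, -0.3259, 0.0622]
tool_rot: [0.537, 0.843, -0.0, 0.002]
ft_force: [1.8, 1.1, 2.9]
grip_width: 0.0005
```

>>> apply_moves:
  series:
    - [0,0,0.1,0,0,0,0]
    - [0,0,0.2,0,0,0,0]
    - [0,0,0.2,0,0,0,0]

```text
time: 7.53
position: [0.507, -0.326, 0.0594]
tool_rot: [0.537, 0.843, -0.0, 0.001]
ft_force: [1.9, 0.4, 3.1]
grip_width: 0.0005
```

>>> apply_moves:
  series:
    - [0,0,0.1,0,0,0,0]
    - [0,0,0.2,0,0,0,0]
    - [0,0,0.3,0,0,0,0]
    - [0,0,0.3,0,0,0,0]

```text
time: 7.87
position: [0.507, -0.3261, 0.0592]
tool_rot: [0.537, 0.843, -0.0, 0.001]
ft_force: [-1.2, 3.1, 20.4]
grip_width: 0.0003
```

It reached a hard stop at tip height 0.040. I'll lift and look.

>>> apply_moves:
  series:
    - [0,0,-3,0,0,0,0]
    - [0,0,-7,0,0,0,0]
    - [0,0,-11,0,0,0,0]
    - [0,0,-12.5,0,0,0,0]
    - [0,0,-12.5,0,0,0,0]

```text
time: 8.28
position: [0.5079, -0.3273, 0.1854]
tool_rot: [0.537, 0.843, -0.001, 0.004]
ft_force: [-0.7, -0.4, -0.0]
grip_width: 0.0004
```

Run:
```python
from rig import robot
from h import *
robot.camera("wrist");p=robot.camera_params("wrist"); im=robot.camera("wrist")
s=robot.camera("scene"); a=cv2.resize(im[25:265,200:360,::-1],None,fx=2,fy=2); b=cv2.resize(s[120:340,220:480,::-1],(442,480)) if 0 else cv2.resize(s[120:340,220:480,::-1],(460,389))
out=np.zeros((480,790,3),np.uint8); out[:,:320]=a; out[:389,325:785]=b; cv2.imwrite("pics/end.png",out)
g=im.mean(2); x0,y0,x1,y1=248,45,304,240
for b,z in zip(sorted(blobs(g[y0:y1,x0:x1]>150,(x0,y0),200),key=lambda b:b[0][1]),(.048,.048,.04)): print(b[0].round(1),b[1],plane(p,b[0],z).round(4))
st(robot.get_obs())
```

```text
[274.3  71.8] 1284 [ 0.4632 -0.2372  0.048 ]
[274.8 138.4] 1130 [ 0.4836 -0.2803  0.048 ]
[275.  196.4] 785 [ 0.5039 -0.3238  0.04  ]
t 8.4333 p [ 0.5052 -0.3248  0.1797] F [-0.1 -0.2 -0.4] w 0.0004
```

View pics/end.png

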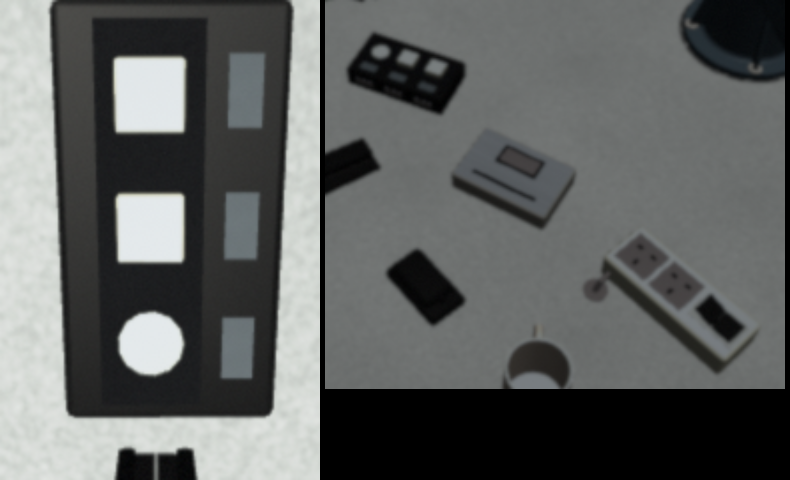

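The end view shows the round key lower, at z=0.040. The two squares are still out and unmoved, and the dock key and rocker are pressed. Nothing else has shifted and the arm is clear, so I'm handing in.

```bash
python3 -c "
from rig import robot
print(robot.hand_in())"
```

```text
the job is handed in; nothing more can be done
None
```

The workstation is up in the order asked, pressed only with the closed fingertips, and I handed it in at about 8.4 s with the arm clear of everything.

| Step | Fingertip height at the stop | Force at the stop |
|---|---|---|
| Rocker, raised end | 52 mm | 25 N |
| Dock's wide key | 38 mm | 30 N |
| Selector's round key | 40 mm | 20 N |

- **Last checks:** Each press ended on a hard stop at the height the text gives. The wrist pictures show the rocker flipped and the dock key level in its frame. In the last one the round key is consistent with z = 40 mm. The two square keys are still out and the selector moved less than 1 mm. In the last scene view the mouse, stapler and mug look where they were; I judged them by eye, not by measurement.
- **What disagreed:**
  - The first touch on the rocker was about 6 mm too far out because I had a sign wrong. I lifted and corrected it before the full press.
  - For the selector keys, the heights triangulated from the top and wrist views were unusable, because the two views are too nearly in line. I used the 48 mm key spacing instead, which measured 47.7 and 47.9 mm.

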